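Unlock the bench pack gauge and hold it out at its second stop

ROBOT

A 6-joint arm with a two-finger parallel gripper is mounted at the origin on the work surface. World frame = base frame: x ahead of the robot, y to its left, z up, the work surface at z = 0. Lengths are in m, angles in rad, forces in N, time in s.
With the tool pointing down it reaches from about 0.375 to 0.975 m from the base axis. Payload 3.8 kg.
Tool frame: the origin (TCP) lies on the centre line of the jaws, within the pads' length; the fingertips stand 22 mm ahead of it and the grasp point (between the pads) lies 3 mm ahead of it; z points along the fingers, y is the direction in which the jaws open and shut (so a half turn about z gives the same grasp; the last joint's range is limited). The gripper opens to 88 mm and grips with 3 to 60 N. Pads are 18 mm wide; open, the fingers measure 123 mm over their backs; the gripper's body (75 mm by 187 mm) begins 45 mm behind the grasp point.
Start: joints at [1.227, 0.264, 1.604, -0, 1.274, -0.037], TCP at [0.204, 0.643, 0.261] pointing down, gripper open.
Joint ranges: [-2.63, 2.63], [-0.94, 2.18], [0.31, 2.57], [-1.31, 4.45], [0, 2.66], [-2.55, 2.55]. Speed limits (rad/s): [2.57, 2.57, 3.14, 3.14, 3.14, 3.14].

INTERFACE

Orientations are given as a unit quaternion [x, y, z, w].
In Python, from cell import r gives the robot as it stands. Calls block until the motion is done:
- r.move_ptp(position, orientation): joint-space move of the TCP to a pose.
- r.movel(position, attitude=None, max_speed=0.15, guard=None): straight line of the TCP; attitude=None keeps the orientation; max_speed is the mean speed in m/s. With guard (N) it stops when the force on the tool has changed by that much, and returns True; else False.
- r.move_joints(angles): joint-space move.
- r.grip(opening, force=None): opening from 0.0 (shut) to 1.0 (fully open); force is the grip in N (None keeps the last); returns when the fingers have stopped.
- r.sleep(seconds).
- r.inverse_kinematics(position, orientation): joint angles nearest the present ones, or None.
- r.get_obs(): the state.
- r.get_image(name): name is "scene" or "top" or "wrist"; returns (picture, depth): 420x560x3 uint8, red, green, blue; 420x560 float32, m along the optical axis (not along the pixel's ray), 0 where there is no reading.
- r.camera_model(name): a dict with "camera_matrix" (3x3 intrinsics, pixels), "T" (4x4, takes a point from camera to world coordinates); the wrist camera has in their place "mount" (4x4, takes a point from camera to tool coordinates, whose origin is the TCP and whose axes are the flange's). Camera axes: x right, y down, z forward; pixel columns grow to the right and rows downward; lengths in m; the calibration is good to about 2 mm. The wrist camera is an equidistant fisheye: a pixel r from the principal point sees the ray r / f radians off the axis. A picture is of the moment at which its call begins: read the wrist's pose just before it. camera_model takes no time and is no camera call.
A pose or a line that the arm cannot do raises r.Unreachable and nothing moves.
- r.sign_off(): hands the job in, once; it reports no verdict.
The state is a dict: "time": time; "joint_pos": joint angles; "dq": joint speeds; "joint_efforts": joint torques, N m; "tcp_pos": TCP position; "tool_rot": TCP orientation; "contact_force": force on the tool from outside, world axes, zero at the start; "torque": the same for the moment, N m; "gripper_width": opening from 0.0 (shut) to 1.0 (fully open).
Only numpy, scipy, OpenCV 4.12 (cv2) and the standard library are available. Lean on these libraries where they do the work, as an engineer would, in place of code of your own. Each camera call takes 0.05 s, during which the arm holds its last target.

TASK

Take the orange key out of its wooden stand, use it to turn the slotted brass lock screw on the blue pack gauge anticlockwise as far as it goes, and put the key back in its stand, standing upright. Then grip the gauge's black handle so that its red side button is squeezed in, pull the telescope past the first stop all the way out to the second stop, and finish still holding it there with the button pressed. Leave everything else on the table where it is.

Things in the scene. Friction and masses are not known exactly. Their poses are not given: they have to be found in the camera images.
- key: loose key standing in the stand, 63-126 g, same after a half turn. Origin: centre of the blade's lower edge, z up. Heights above it: steel blade 0-14 mm (18 wide along x, 3.5 thick along y), 9 mm round shank to 30, dark collar 30 x 30 mm at 30-38, flat orange grip at 38-84 (36 wide along x, 13 thick along y; pinch it across y about 62 up).
- stand: fixed dark wooden block 60 x 60 x 40 mm with a 24 x 24 mm square hole from top to bottom; origin at the centre of its underside, z up. The key hangs in it by its collar, resting on the block's top, so that its origin is then 10 mm above the block's origin.
- gauge: pack gauge fixed to the table: blue housing 150 mm long (x -60 to +90 mm), 70 wide, 40 high, on a dark foot plate 190 x 100 x 6 mm. Origin on the table, z up; its +x is the horizontal direction in which the telescope pulls out. The lock screw is on top; the tubes and handle are at the +x end.
- screw_slot (a point): centre of the slot's floor in the lock screw, 44 mm above the table, at x = -20 mm, y = 0 of the gauge. The brass head (26 x 27 mm, top 8 mm above this point) is cut right across by a slot 7 mm wide, 8 mm deep. This point's x axis runs along the slot and turns with the screw.
- lock_screw (a joint): turn of the captive screw about the vertical, rad: 0 to 0.12 at the start (locked, slot along the gauge's x), grows anticlockwise seen from above to an end stop at 1.4 (slot nearly across, by the green mark). Does not rise; stays where left; friction 0.06 N m. Below about 1.05 it blocks the telescope. The blade has about 0.2 rad of play.
- grip_center (a point): centre of the upright black handle at the red button's height, 65 mm above the table; at the start at x = 115 mm of the gauge, axes as the gauge's; moves with the telescope. Handle 30 mm along x, 34 along y, top (yellow) 25 mm above this point. Button on the +y face: pinch across y here, one finger on the button (40 mm over both, 35 with it in).
- release (a joint): travel of the red button, m: 0 out, 0.005 fully in. 18 x 22 mm face; spring-loaded, 2 N to start and 6 N fully in. Pressed over 3 mm it frees the catch; it springs out when let go, so it must stay squeezed during the pull.
- telescope (a joint): extension of the telescope and its handle along the gauge's +x, m: 0 home, 0.060 first stop (the catch stops it there unless the button is held in), 0.120 second stop (hard end). A spring pulls it home with 3.3 N at 0 rising to 7.3 N at the second stop; let go, it springs back from the second stop (the catch may hold it on the way, at about 0.072 or 0.012).
- pack: loose white wrapped pack with a blue band, 110 x 200 x 85 mm; origin under its centre; leave alone
- mug: loose blue mug, 78 mm wide, 90 mm tall, handle on its +y; origin under its centre; leave alone
- bottle: loose clear bottle with a blue label, 64 mm wide, 190 mm tall; origin under its centre; leave alone
- tape_roll: loose cardboard ring, 96 mm wide, 48 mm tall; origin under its centre; leave alone
- notepad: loose pad with a blue cover, 100 x 150 x 16 mm; origin under its centre; leave alone
- card_box: loose small carton, 90 x 70 x 55 mm; origin under its centre; leave alone
- marker: loose white marker with a black cap lying along its x, from x = -45 to +88 mm, 15 mm thick; leave alone
Things that resemble listed ones, but are neither listed nor needed, are in the scene too. Several things have the shape of the stand; the one meant has the colours described above. Leave any pink look-alike of the key alone.

How it is judged:
On the way, in this order (a step that is already met when the one before it is completed fails the run):
1. the key is lifted clear of its stand (z of key in the frame of stand above 0.045 m and contact force between the fingers and key above 1 N), for 0.1 s.
2. the lock screw is turned home with the held key in its slot (value of joint lock_screw above 1.15 rad and horizontal distance between key and screw_slot below 0.01 m and z of key in the frame of screw_slot below 0.006 m and contact force between the fingers and key above 1 N), for 0.1 s.
3. the key stands in its stand again, let go (horizontal distance between key and stand below 0.01 m and z of key in the frame of stand between 0.004 and 0.016 m and angle between key's own z axis and vertical below 0.15 rad and contact force between the fingers and key below 0.1 N), for 0.2 s.
4. the button is pressed while the telescope is home (value of joint release above 0.003 m and value of joint telescope below 0.02 m and contact force between the fingers and gauge above 1 N), for 0.05 s.
5. the telescope is out at its second stop (value of joint telescope above 0.114 m and value of joint release above 0.003 m), for 0.2 s.
At the end, for the whole second after the job is handed in: Fingers hold the handle (over 2 N), button in over 3 mm, telescope out over 0.114 m through the last second; screw over 1.1 rad; key upright in its stand (within 10 mm, tilt under 0.15 rad), not touched; no bystander moved over 30 mm (all of step 3 and all of step 5 and value of joint lock_screw above 1.1 rad and contact force between the fingers and gauge above 2 N); the arm keeps its last pose, push and grip.
It fails at once if something else on the table is moved by more than 30 mm (distance of any of pack, mug, bottle, tape_roll, notepad, card_box, marker from where it was at the start of the episode above 0.03 m).
It also fails if it takes over 66 s, if anything falls off the work surface, if the arm or the gripper's body presses on something with over 40 N, if the wrist force passes 120 N, or if a joint passes its speed limit or range.

## Working session

There is one attempt and no reset: what is moved stays moved. The work goes in short steps, each a Python script; the robot and the scene stay as the last script left them, time stands still between calls to the robot, and variables do not carry over. Pictures are saved under pics/ and viewed, and the job is handed in when it is done.

```bash
ls; mkdir -p pics; python3 - <<'E'
from cell import r
import cv2, numpy as np
o=r.get_obs(); print(o)
for n in ("scene","top","wrist"):
    p,d=r.get_image(n); cv2.imwrite(f"pics/{n}0.png",p[:,:,::-1]); np.save(f"pics/{n}0.npy",d)
    print(n,{k:np.round(v,4).tolist() if not isinstance(v,str) else v for k,v in r.camera_model(n).items()})
E
```

```text
pics
{'time': 0.0, 'joint_pos': array([ 1.22707947e+00,  2.64739398e-01,  1.60534281e+00, -7.51353297e-06,
        1.27367947e+00, -3.69062671e-02]), 'dq': array([-2.33277500e-04, -5.24950658e-04,  6.76293984e-04, -2.30283715e-05,
       -1.24221948e-03,  1.11112755e-04]), 'joint_efforts': array([-1.37514780e-03, -5.02089036e+01, -3.56882143e+01,  7.27043767e-02,
        2.91591603e-02, -1.69556624e-04]), 'tcp_pos': array([0.20365421, 0.64286965, 0.25941405]), 'tool_rot': array([ 1.52803135e-01,  9.88256053e-01, -1.06560907e-03, -2.01625074e-04]), 'contact_force': array([ 0.23930753,  0.53182691, -0.23587419]), 'torque': array([0.03938001, 0.01098564, 0.05641645]), 'gripper_width': 1.0013037338495723}
scene {'camera_matrix': [[445.366, 0.0, 282.5791], [0.0, 445.366, 205.4723], [0.0, 0.0, 1.0]], 'T': [[-0.2238, 0.8074, -0.5459, 1.177], [0.9745, 0.1951, -0.111, 0.155], [0.0169, -0.5568, -0.8305, 1.0311], [0.0, 0.0, 0.0, 1.0]]}
top {'camera_matrix': [[531.5193, 0.0, 284.9453], [0.0, 531.5193, 210.4786], [0.0, 0.0, 1.0]], 'T': [[0.0133, -0.9842, 0.1764, 0.3071], [-0.9999, -0.015, -0.0084, 0.0309], [0.0109, -0.1763, -0.9843, 1.5069], [0.0, 0.0, 0.0, 1.0]]}
wrist {'camera_matrix': [[325.1923, 0.0, 280.6266], [0.0, 325.1923, 203.464], [0.0, 0.0, 1.0]], 'mount': [[0.0007, -0.9489, -0.3156, 0.0821], [1.0, 0.0006, 0.0005, -0.0], [-0.0003, -0.3156, 0.9489, -0.1236], [0.0, 0.0, 0.0, 1.0]]}
```

View pics/scene0.png

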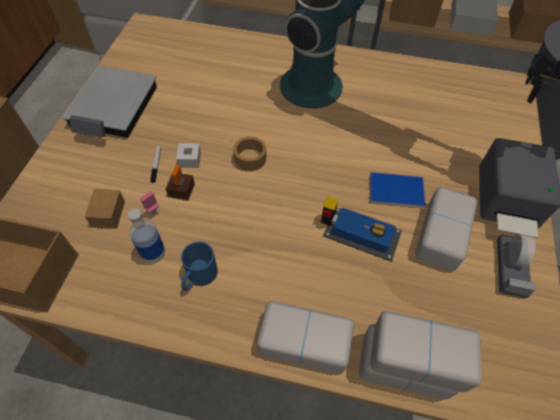

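View pics/top0.png

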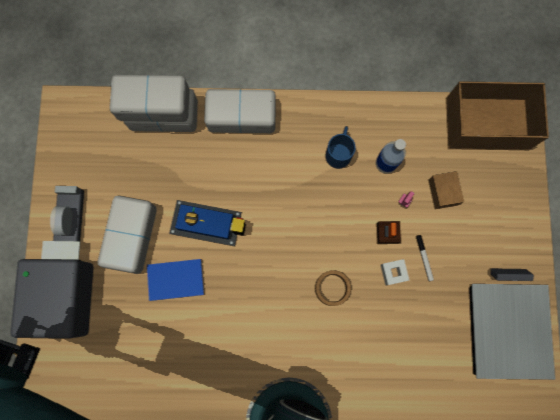

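View pics/wrist0.png

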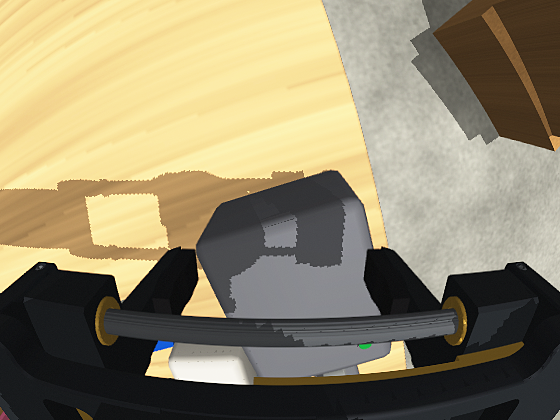

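The key and dark stand are at about (389,232) in top and (180,185) in scene. The look-alikes are a white stand at top (396,272) and a pink key at (407,199). The gauge is at top (208,222), with its yellow-topped handle at (238,227). I'll enlarge these areas to confirm.

```bash
cat > h.py <<'E'
import numpy as np, cv2
from cell import r
from scipy.spatial.transform import Rotation as R
def ray(name,u,v,tcp=None,rot=None):
    m=r.camera_model(name); K=m["camera_matrix"]
    if name!="wrist":
        T=np.array(m["T"]); d=np.array([(u-K[0][2])/K[0][0],(v-K[1][2])/K[1][1],1.])
    else:
        W=np.eye(4); W[:3,:3]=R.from_quat(rot).as_matrix(); W[:3,3]=tcp
        T=W@np.array(m["mount"]); x,y=u-K[0][2],v-K[1][2]; rr=np.hypot(x,y); th=rr/K[0][0]
        d=np.array([np.sin(th)*x/max(rr,1e-9),np.sin(th)*y/max(rr,1e-9),np.cos(th)])
    return T[:3,3],T[:3,:3]@d
def onplane(name,u,v,z,tcp=None,rot=None):
    o,d=ray(name,u,v,tcp,rot); return o+d*(z-o[2])/d[2]
def down(yaw): # tool z down, tool y (jaw) horizontal at angle yaw
    y=np.array([np.cos(yaw),np.sin(yaw),0]); z=np.array([0,0,-1.]); x=np.cross(y,z)
    return R.from_matrix(np.stack([x,y,z],1)).as_quat()
E
python3 - <<'E'
from h import *
t=cv2.imread("pics/top0.png"); s=cv2.imread("pics/scene0.png")
a=cv2.resize(t[180:290,360:450],None,fx=4,fy=4,interpolation=cv2.INTER_CUBIC)
b=cv2.resize(t[190:260,160:260],None,fx=4,fy=4,interpolation=cv2.INTER_CUBIC)
c=np.zeros((440,770,3),np.uint8); c[:440,:360]=a; c[:280,365:765]=b; cv2.imwrite("pics/cropt.png",c)
a=cv2.resize(s[135:225,130:220],None,fx=4,fy=4,interpolation=cv2.INTER_CUBIC)
b=cv2.resize(s[185:265,315:410],None,fx=4,fy=4,interpolation=cv2.INTER_CUBIC)
c=np.zeros((440,770,3),np.uint8); c[:360,:360]=a; c[:320,365:745]=b; cv2.imwrite("pics/crops.png",c)
D=np.load("pics/top0.npy")
# stand approx
print("stand top",onplane("top",389,232,.04),"handle top",onplane("top",238,227,.09),"screw",onplane("top",191,218,.052))
E
```

```text
stand top [ 0.51346323 -0.27272392  0.04      ] handle top [0.51398948 0.1444942  0.09      ] screw [0.54276948 0.2782545  0.052     ]
```

View pics/cropt.png

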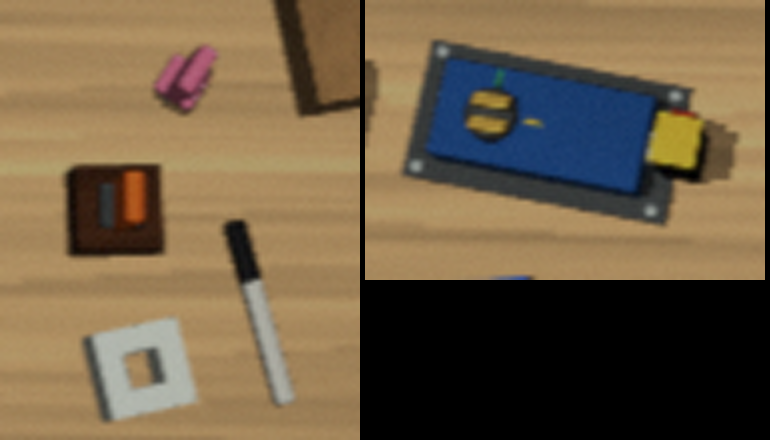

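View pics/crops.png

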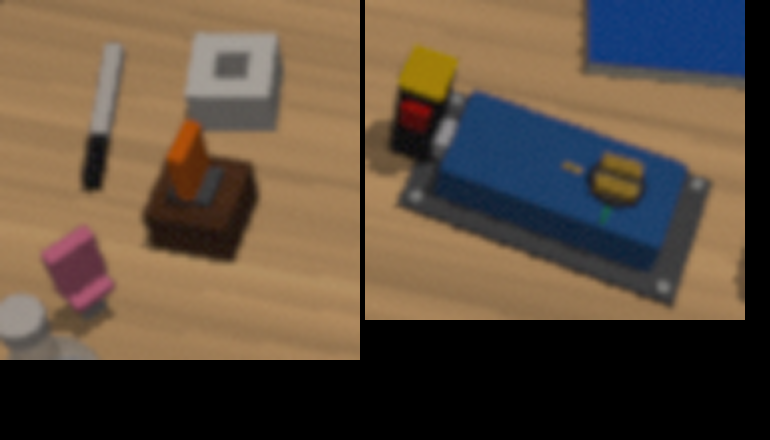

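The crops confirm the targets. The orange key stands in the dark brown block at top (389,232). The white block and the pink key are decoys. The gauge's red button is on the side away from the robot. Next I'll take wrist views over the gauge and the stand.

```bash
python3 - <<'E'
from h import *
import json
out={}
for n,p in (("g",[0.56,0.21,0.27]),("k",[0.55,-0.273,0.27])):
    r.move_ptp(p,down(np.pi/2)); r.sleep(.2); o=r.get_obs(); im,d=r.get_image("wrist")
    cv2.imwrite(f"pics/w_{n}.png",im[:,:,::-1]); out[n]=[o["tcp_pos"].tolist(),o["tool_rot"].tolist()]; np.save(f"pics/w_{n}.npy",d); print(o["time"],o["tcp_pos"])
json.dump(out,open("poses.json","w"))
E
```

```text
2.3667 [0.55975346 0.21076725 0.26991307]
4.375 [ 0.55041879 -0.27201744  0.27001421]
```

View pics/w_g.png

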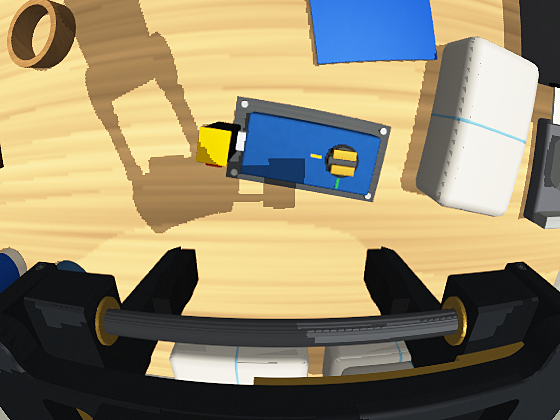

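View pics/w_k.png

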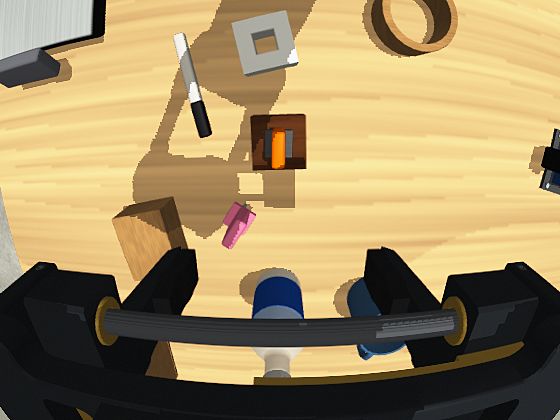

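The wrist views show the stand and key at (278,142) and the gauge with its screw at (343,163). In the gauge view the handle top is at (215,145). I'll enlarge both.

```bash
python3 - <<'E'
import cv2,numpy as np
k=cv2.imread("pics/w_k.png"); g=cv2.imread("pics/w_g.png")
cv2.imwrite("pics/ck.png",cv2.resize(k[105:180,240:315],None,fx=8,fy=8,interpolation=cv2.INTER_CUBIC))
cv2.imwrite("pics/cg.png",cv2.resize(g[85:210,185:400],None,fx=3.7,fy=3.7,interpolation=cv2.INTER_CUBIC))
E
```

```text
(no output)
```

View pics/ck.png

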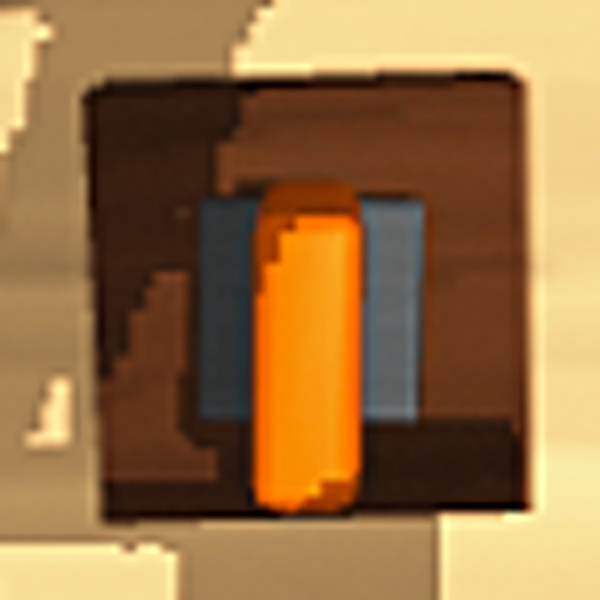

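View pics/cg.png

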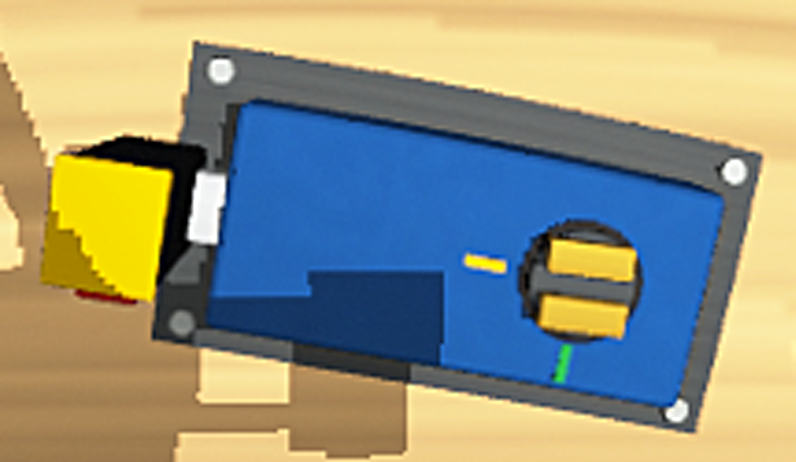

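```bash
python3 - <<'E'
from h import *
import json
P=json.load(open("poses.json"))
def pk(u,v,z): return onplane("wrist",240+(u+.5)/8-.5,105+(v+.5)/8-.5,z,*P["k"])
def pg(u,v,z): return onplane("wrist",185+(u+.5)/3.7-.5,85+(v+.5)/3.7-.5,z,*P["g"])
def quad(c):
    c=np.array(c)[:,:2]; e=[np.linalg.norm(c[i]-c[i-1]) for i in range(4)]
    a=c[1]-c[0]; b=c[2]-c[3]; s=a+b
    return c.mean(0).round(4),np.round(e,4),"ang01",np.degrees(np.arctan2(s[1],s[0])).round(2)
print("stand",quad([pk(*q,.04) for q in [(90,82),(520,75),(528,515),(102,520)]]))
print("collar",quad([pk(*q,.048) for q in [(200,200),(425,203),(416,420),(200,420)]]))
print("griptop",quad([pk(*q,.094) for q in [(256,210),(362,210),(362,512),(256,512)]]))
print("foot",quad([pg(*q,.006) for q in [(195,42),(762,155),(695,432),(152,335)]]))
for z in (.04,.046): print("housing",quad([pg(*q,z) for q in [(243,100),(722,195),(680,405),(208,322)]]))
print("bolts",quad([pg(*q,.008) for q in [(221,70),(735,171),(676,410),(181,322)]]))
print("brass",quad([pg(*q,.052) for q in [(552,238),(637,250),(625,338),(540,327)]]))
print("slot", quad([pg(*q,.052) for q in [(550,273),(634,284),(630,306),(543,296)]]))
print("yellow",quad([pg(*q,.09) for q in [(60,155),(170,170),(155,302),(43,285)]]))
# depth checks
d=np.load("pics/w_g.npy"); m=r.camera_model("wrist")
def h(n,u,v):
    d=np.load(f"pics/w_{n}.npy")[int(round(v)),int(round(u))]; o,dr=ray("wrist",u,v,*P[n]); 
    M=np.array(m["mount"]); ax=R.from_quat(P[n][1]).as_matrix()@M[:3,2]
    return (o+dr*d/(dr@ax)).round(4)
print(h("g",250,130),h("g",343,155),h("g",215,140),h("k",278,150),h("k",298,150))
# top cam
print("top stand",onplane("top",360+115/4,180+210/4,.04))
print("top head",onplane("top",160+(492-365)/4,190+113/4,.052),"yellow",onplane("top",160+(677-365)/4,190+141/4,.09))
E
```

```text
stand (array([ 0.5153, -0.2745]), array([0.0609, 0.0579, 0.0611, 0.0593]), 'ang01', np.float64(90.89))
collar (array([ 0.5158, -0.2744]), array([0.0298, 0.0298, 0.0294, 0.0291]), 'ang01', np.float64(89.69))
griptop (array([ 0.5155, -0.2743]), array([0.0357, 0.0122, 0.0357, 0.0125]), 'ang01', np.float64(90.08))
foot (array([0.5383, 0.2445]), array([0.0979, 0.1892, 0.0984, 0.1892]), 'ang01', np.float64(79.82))
housing (array([0.5373, 0.2449]), array([0.0677, 0.1461, 0.0672, 0.1489]), 'ang01', np.float64(79.94))
housing (array([0.5363, 0.2443]), array([0.0666, 0.1436, 0.0661, 0.1464]), 'ang01', np.float64(79.94))
bolts (array([0.5387, 0.2447]), array([0.0838, 0.1704, 0.084 , 0.1703]), 'ang01', np.float64(79.93))
brass (array([0.5446, 0.2791]), array([0.0266, 0.0256, 0.0266, 0.026 ]), 'ang01', np.float64(83.39))
slot (array([0.5449, 0.2794]), array([0.0071, 0.0254, 0.0067, 0.0264]), 'ang01', np.float64(84.09))
yellow (array([0.5214, 0.1468]), array([0.0346, 0.029 , 0.0347, 0.0303]), 'ang01', np.float64(80.59))
[0.5112 0.1776 0.0404] [0.5363 0.278  0.0512] [0.5155 0.1484 0.089 ] [ 0.5158 -0.2744  0.0934] [ 0.5243 -0.2528  0.0388]
top stand [ 0.51204568 -0.27199515  0.04      ]
top head [0.54209977 0.27615128 0.052     ] yellow [0.51874797 0.1446314  0.09      ]
```

The measurements hold together. The stand measures 61×58 mm, the collar 30 mm and the grip top 36×12 mm. From the screw, the foot centre is 35 mm away and the handle 135 mm, both as specified. The gauge's +x is at −100°, and the slot sits about 0.07 rad anticlockwise of home. Now I'll grasp the key and lift it.

```bash
python3 - <<'E'
from h import *
def st(m):
    o=r.get_obs(); print(m,round(o["time"],2),o["tcp_pos"].round(4),"F",o["contact_force"].round(1),"w",round(o["gripper_width"]*88,1),"j6",o["joint_pos"][5].round(2))
K=[0.5155,-0.2744]; q=down(np.pi/2)
for y in (-6,90): print(r.inverse_kinematics([.5447,.2792,.15],down(np.radians(y))))
r.grip(0.45,40)
r.move_ptp([*K,.15],q)
print(r.movel([*K,.075],q,max_speed=.08,guard=8)); st("down")
r.grip(0.0,40); st("grip")
print(r.movel([*K,.13],q,max_speed=.08)); r.sleep(.15); st("lift")
r.movel([*K,.26],q,max_speed=.2); st("up")
im,_=r.get_image("wrist"); cv2.imwrite("pics/w_held.png",im[:,:,::-1])
E
```

```text
[ 4.32965797e-01  2.36893379e-01  1.85121123e+00 -4.44089210e-16
  1.05348805e+00  5.37685552e-01]
[ 4.32965797e-01  2.36893379e-01  1.85121123e+00 -4.44089210e-16
  1.05348805e+00 -1.13783053e+00]
False
down 6.92 [ 0.516  -0.2747  0.0756] F [-0.1  0.4  0.2] w 39.7 j6 -2.1
grip 7.44 [ 0.5157 -0.2745  0.0754] F [1.7 0.5 1.9] w 12.9 j6 -2.1
False
lift 8.43 [ 0.515  -0.2741  0.1292] F [-0.1  0.2 -1. ] w 12.4 j6 -2.1
up 9.23 [ 0.5148 -0.274   0.2586] F [-0.1 -0.2 -0.8] w 12.6 j6 -2.1
```

View pics/w_held.png

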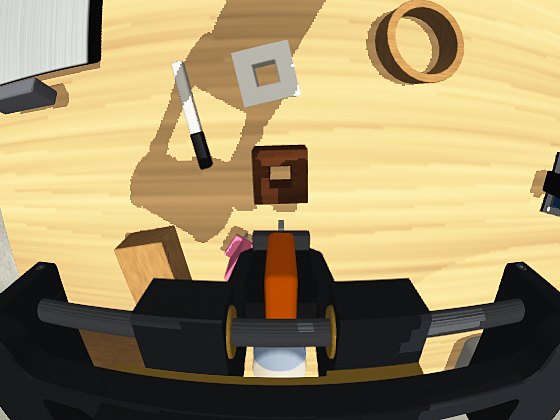

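The key is lifted and held upright: width 12.6 mm and about 0.8 N of weight on the wrist, so it is clear of the stand. Next I'll hover over the slot and check the alignment.

```bash
python3 - <<'E'
from h import *
S=[0.5447,0.2792]; q=down(np.radians(-6.2))
r.move_ptp([*S,.24],q)
r.movel([*S,.127],q,max_speed=.15); r.sleep(.2)
o=r.get_obs(); print(o["time"],o["tcp_pos"].round(4),o["contact_force"].round(1))
for n in("wrist","scene","top"):
    im,_=r.get_image(n); cv2.imwrite(f"pics/{n}_hov.png",im[:,:,::-1])
w=cv2.imread("pics/wrist_hov.png");s=cv2.imread("pics/scene_hov.png")
cv2.imwrite("pics/ch.png",np.hstack([cv2.resize(w[180:280,230:330],None,fx=4,fy=4,interpolation=cv2.INTER_CUBIC),cv2.resize(s[180:280,320:420],None,fx=4,fy=4,interpolation=cv2.INTER_CUBIC)]))
E
```

```text
12.6333 [0.5456 0.2796 0.1285] [ 0.3 -0.3 -0.6]
```

View pics/wrist_hov.png

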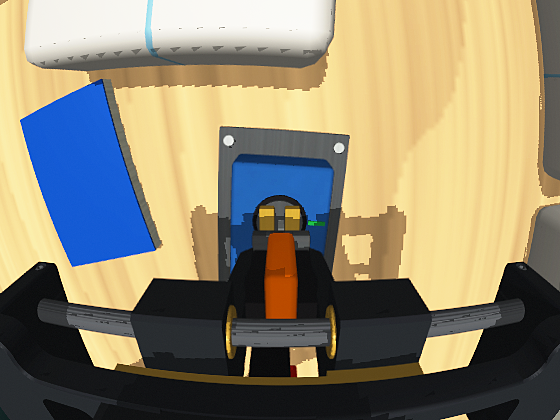

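View pics/ch.png

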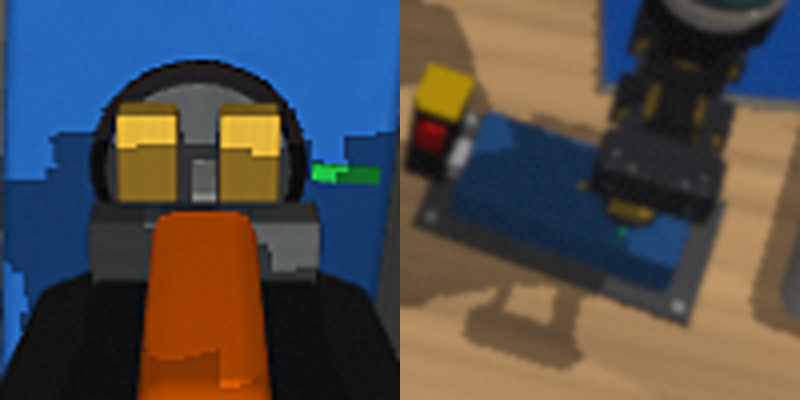

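In the wrist crop the blade (column 203) hangs inside the slot (179–219), about 0.6 mm to the +y-tool side of centre. The TCP also sits 0.9 mm off its target in that direction. I'll correct this and insert under guard.

```bash
python3 - <<'E'
from h import *
S=[0.5439,0.2790]; q=down(np.radians(-6.2))
r.movel([*S,.127],q,max_speed=.05); r.sleep(.2); print(r.get_obs()["tcp_pos"].round(4))
print(r.movel([*S,.1085],q,max_speed=.03,guard=8)); r.sleep(.1)
o=r.get_obs(); print(o["time"],o["tcp_pos"].round(4),o["contact_force"].round(1),o["torque"].round(2))
im,_=r.get_image("wrist"); cv2.imwrite("pics/w_ins.png",cv2.resize(im[180:280,230:330,::-1],None,fx=5,fy=5,interpolation=cv2.INTER_CUBIC))
E
```

```text
[0.5438 0.279  0.1269]
True
13.9167 [0.5436 0.2789 0.1093] [-0.5 -0.   5.8] [-0.12  0.25 -0.01]
```

View pics/w_ins.png

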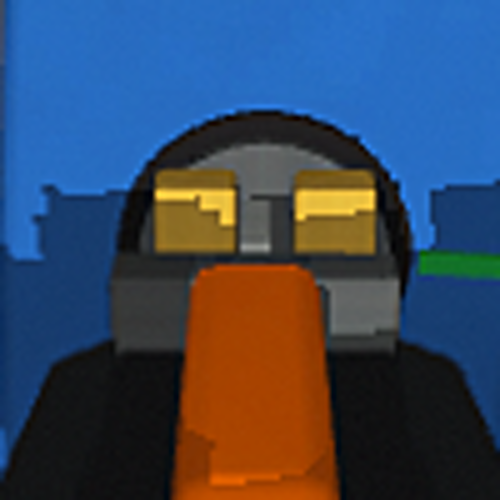

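The blade is seated on the slot floor: the tool is at z 0.1093 with 6 N upward. I'll raise it 0.8 mm and turn anticlockwise in steps, watching the moment.

```bash
python3 - <<'E'
from h import *
S=[0.5438,0.2790]
r.movel([*S,.1098],max_speed=.03)
for a in [0,12,24,36,48,60,68,72,76,79]:
    r.movel([*S,.1098],down(np.radians(a)),max_speed=.05)
    o=r.get_obs(); y=R.from_quat(o["tool_rot"]).as_matrix()[:,1]
    print(a,round(o["time"],2),np.degrees(np.arctan2(y[1],y[0])).round(1),o["tcp_pos"].round(4),o["contact_force"].round(1),o["torque"].round(2),round(o["gripper_width"]*88,1))
    if abs(o["torque"][2])>1: break
r.sleep(.3)
im,_=r.get_image("wrist"); cv2.imwrite("pics/w_turn.png",im[:,:,::-1])
E
```

```text
0 14.47 -0.2 [0.5437 0.2789 0.1094] [ 0.5  0.4 -0. ] [-0.01 -0.1  -0.01] 12.6
12 14.83 11.7 [0.5443 0.2791 0.1096] [ 3.2  0.8 -3.9] [ 0.08 -0.55 -0.  ] 12.4
24 15.19 23.7 [0.5442 0.2791 0.1098] [ 3.4  1.  -3.7] [ 0.1  -0.76 -0.03] 12.6
36 15.55 35.7 [0.5441 0.2791 0.1099] [ 3.6  0.4 -2.8] [ 0.18 -0.84  0.02] 12.5
48 15.91 47.7 [0.544  0.2791 0.1099] [ 3.4  0.5 -2.2] [ 0.2  -0.75  0.02] 12.7
60 16.27 59.7 [0.5438 0.2791 0.1099] [ 3.4  0.8 -2.7] [ 0.19 -0.75  0.01] 12.7
68 16.56 67.7 [0.5439 0.279  0.11  ] [ 3.3  1.  -2.2] [ 0.24 -0.69 -0.06] 12.4
72 16.81 71.8 [0.5439 0.279  0.1099] [ 3.   0.8 -1.7] [ 0.15 -0.71 -0.01] 12.3
76 17.06 75.8 [0.5438 0.279  0.1099] [ 3.9  0.7 -1.5] [ 0.1  -0.72 -0.04] 12.8
79 17.31 78.8 [0.5438 0.279  0.1099] [ 4.3  0.3 -1.1] [ 0.08 -0.74 -0.04] 12.6
```

View pics/w_turn.png

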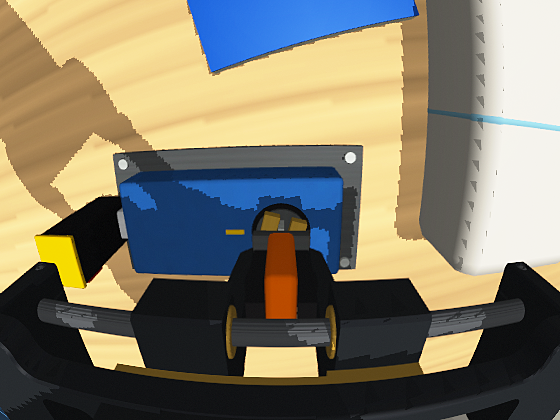

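```bash
python3 - <<'E'
from h import *
S=[0.5438,0.2790]
for a in [82,85,88]:
    r.movel([*S,.1098],down(np.radians(a)),max_speed=.05);r.sleep(.15)
    o=r.get_obs(); y=R.from_quat(o["tool_rot"]).as_matrix()[:,1]
    print(a,round(o["time"],2),np.degrees(np.arctan2(y[1],y[0])).round(1),o["tcp_pos"].round(4),o["contact_force"].round(1),o["torque"].round(2),round(o["gripper_width"]*88,1))
    if abs(o["torque"][2])>.25: break
im,_=r.get_image("wrist"); cv2.imwrite("pics/w_turn2.png",cv2.resize(im[180:280,230:330,::-1],None,fx=5,fy=5,interpolation=cv2.INTER_CUBIC))
E
```

```text
82 18.06 81.9 [0.5439 0.279  0.1099] [ 2.7 -0.2 -0.6] [ 0.04 -0.63  0.02] 12.3
85 18.46 84.9 [0.5438 0.279  0.1099] [2.4 0.3 0.6] [ 0.01 -0.66 -0.05] 12.7
88 18.86 87.9 [0.5439 0.279  0.1099] [ 3.3 -0.1 -0.3] [ 0.05 -0.67 -0.21] 12.5
```

View pics/w_turn2.png

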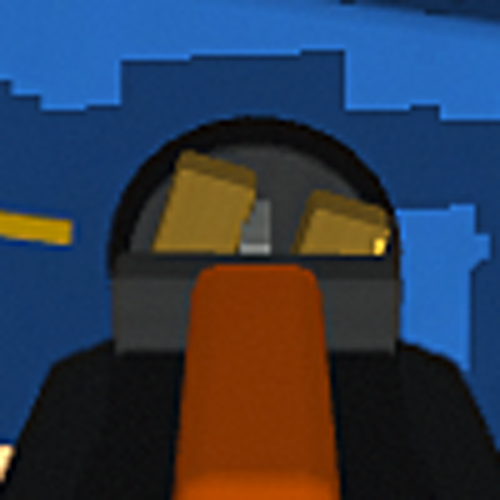

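The wrist moment has reached −0.21 N·m. The slot lags the key by about 17°, which puts the screw near 1.4 rad, at its end stop. I'll lift out and check both the screw and the key.

```bash
python3 - <<'E'
from h import *
import json
S=[0.5438,0.2790]
r.movel([*S,.1098],down(np.radians(80)),max_speed=.05)
r.movel([*S,.14],max_speed=.08)
r.movel([*S,.25],max_speed=.25); r.sleep(.1)
o=r.get_obs(); print(o["time"],o["tcp_pos"].round(4),o["contact_force"].round(1))
im,_=r.get_image("wrist"); cv2.imwrite("pics/w_after.png",im[:,:,::-1])
json.dump([o["tcp_pos"].tolist(),o["tool_rot"].tolist()],open("p2.json","w"))
K=[0.5155,-0.2744]; q=down(np.pi/2)
r.move_ptp([*K,.26],q)
r.movel([*K,.15],max_speed=.2); r.sleep(.2)
o=r.get_obs(); print(o["time"],o["tcp_pos"].round(4),o["contact_force"].round(1),o["joint_pos"].round(2))
im,_=r.get_image("wrist"); cv2.imwrite("pics/w_back.png",im[:,:,::-1])
E
```

```text
20.4167 [0.5422 0.2782 0.2468] [-0.5 -0.3 -1.4]
23.3667 [ 0.5168 -0.2751  0.1521] [-0.5 -0.5 -0.5] [-0.53  0.19  1.91  0.    1.04 -2.1 ]
```

View pics/w_after.png

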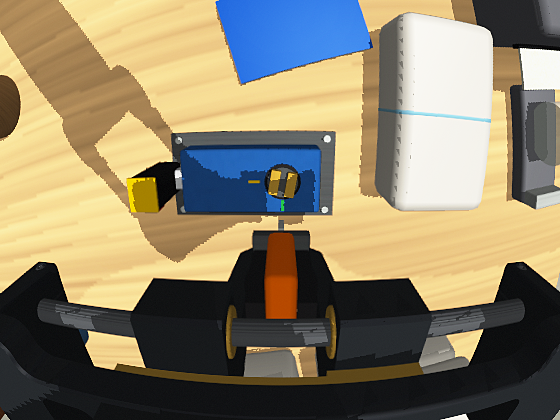

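View pics/w_back.png

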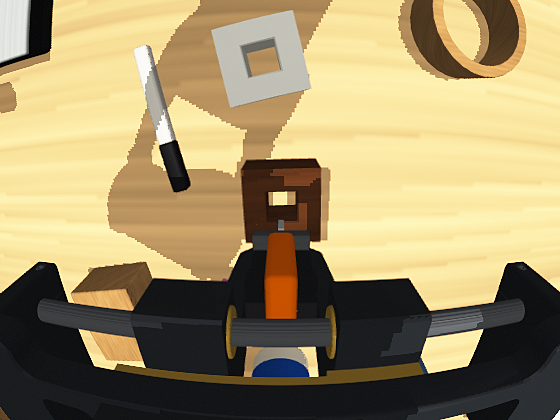

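The slot is now nearly across, by the green mark, and the key still hangs straight at (281,225). The hole at (282,198) lines up with the blade column, so I'll lower it in under guard.

```bash
python3 - <<'E'
from h import *
K=[0.5155,-0.2744]
def st(m):
    o=r.get_obs(); print(m,round(o["time"],2),o["tcp_pos"].round(4),"F",o["contact_force"].round(1),"w",round(o["gripper_width"]*88,1)); return o
r.movel([*K,.125],max_speed=.1); r.sleep(.15); st("hover")
g=r.movel([*K,.0755],max_speed=.06,guard=6); o=st(g)
if o["tcp_pos"][2]<.080:
    r.grip(0.3,10); st("open"); r.sleep(.2)
    r.movel([*K,.15],max_speed=.15)
    r.movel([.55,-.2744,.27],max_speed=.25); r.sleep(.2); o=st("up")
    im,_=r.get_image("wrist"); cv2.imwrite("pics/w_put.png",im[:,:,::-1]); cv2.imwrite("pics/w_putc.png",cv2.resize(im[105:180,240:315,::-1],None,fx=8,fy=8,interpolation=cv2.INTER_CUBIC))
    print(o["tool_rot"])
E
```

```text
hover 23.97 [ 0.5159 -0.2746  0.1256] F [ 0.4 -0.9 -0.9] w 12.4
True 24.75 [ 0.5145 -0.2738  0.0754] F [-0.1  0.5  5.1] w 13.0
open 25.15 [ 0.5134 -0.2732  0.0741] F [0.4 0.4 0. ] w 26.3
up 26.85 [ 0.5485 -0.2738  0.2671] F [0.  0.2 0. ] w 26.4
[ 1.39721744e-04  9.99988139e-01  2.38539561e-03 -4.24399607e-03]
```

View pics/w_putc.png

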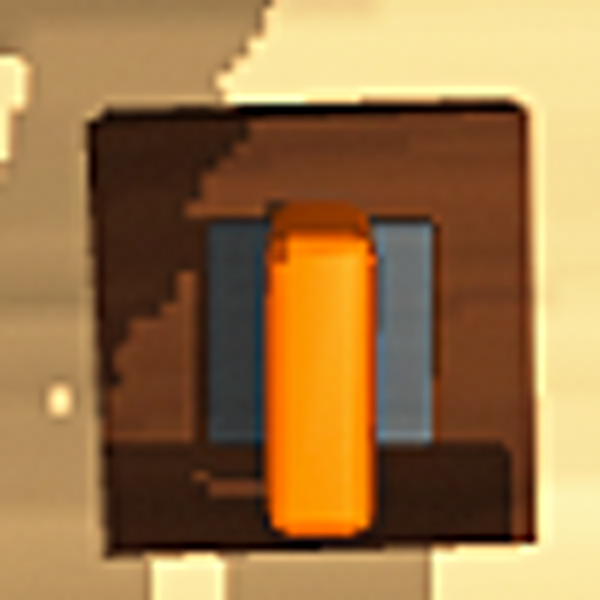

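The key is back upright in the stand: its collar shows the right size around the hole and the grip sits centred over it, about 1 mm from where it started. Next I'll approach the handle with the jaws across the gauge's y and check before squeezing.

```bash
python3 - <<'E'
from h import *
a=np.radians(-100.1); ex=np.array([np.cos(a),np.sin(a)]); ey=np.array([-ex[1],ex[0]])
H=np.array([.521,.1465])+.0005*ey; q=down(a+np.pi/2)
def st(m):
    o=r.get_obs(); print(m,round(o["time"],2),o["tcp_pos"].round(4),"F",o["contact_force"].round(1),"w",round(o["gripper_width"]*88,1),o["joint_pos"].round(2)[[0,5]]); return o
print(H,r.inverse_kinematics([*H,.068],q),r.inverse_kinematics([*(H+.125*ex),.068],q))
r.grip(.8,10)
r.move_ptp([*H,.22],q); r.movel([*H,.135],max_speed=.15); r.sleep(.2); st("hov")
im,_=r.get_image("wrist"); cv2.imwrite("pics/w_h.png",im[:,:,::-1])
E
```

```text
[0.52149225 0.14641232] [ 2.27723646e-01  2.14362149e-01  2.05638941e+00 -4.44089210e-16
  8.70841094e-01  4.04001901e-01] [-3.10405240e-03  1.42898370e-01  2.14299095e+00 -4.44089210e-16
  8.55703331e-01  1.73174202e-01]
hov 30.73 [0.5225 0.1467 0.1364] F [-1.4 -1.2  0. ] w 70.4 [0.23 0.4 ]
```

View pics/w_h.png

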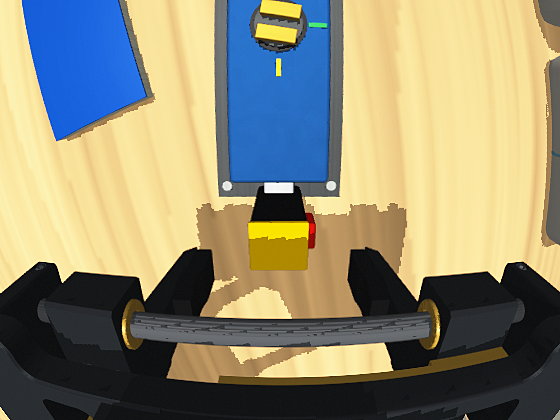

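The handle top is centred between the jaws (column 278 against 281), with the red button on the right finger's side. I'll descend and squeeze.

```bash
python3 - <<'E'
from h import *
a=np.radians(-100.1); ex=np.array([np.cos(a),np.sin(a)]); ey=np.array([-ex[1],ex[0]])
H=np.array([.521,.1465])+.0002*ey; q=down(a+np.pi/2)
def st(m):
    o=r.get_obs(); print(m,round(o["time"],2),o["tcp_pos"].round(4),"F",o["contact_force"].round(1),"w",round(o["gripper_width"]*88,1)); return o
print(r.movel([*H,.068],q,max_speed=.08,guard=8)); st("down")
r.grip(0.,40); r.sleep(.2); st("grip")
im,_=r.get_image("wrist"); cv2.imwrite("pics/w_g2.png",im[:,:,::-1])
E
```

```text
False
down 31.77 [0.5217 0.1466 0.0684] F [ 0.4 -0.6  0.9] w 70.3
grip 32.6 [0.5215 0.1465 0.0683] F [-0.1 -0.4  3.1] w 34.2
```

View pics/w_g2.png

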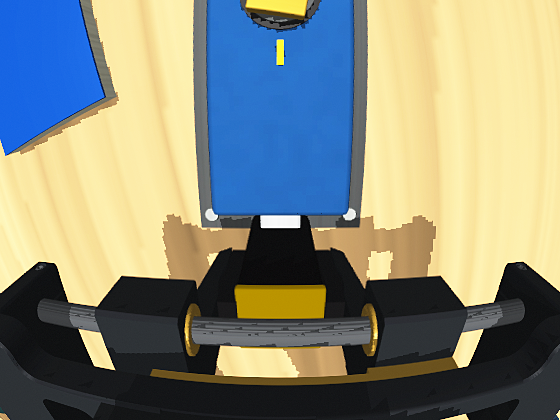

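The jaws have closed to 34.2 mm (35 expected), so the button is fully in with the telescope home. Now I'll pull.

```bash
python3 - <<'E'
from h import *
a=np.radians(-100.1); ex=np.array([np.cos(a),np.sin(a)])
o=r.get_obs(); P0=o["tcp_pos"].copy(); H=np.array([.521,.1465])
for d,g in ((.04,25),(.08,25),(.112,25),(.124,20)):
    s=r.movel([*(H+d*ex),.068],max_speed=.06,guard=g); o=r.get_obs()
    print(d,s,round(o["time"],2),"ext",((o["tcp_pos"]-P0)[:2]@ex).round(4),o["tcp_pos"].round(4),o["contact_force"].round(1),round(o["gripper_width"]*88,1))
    if s: break
r.sleep(.4); o=r.get_obs(); print("ext",((o["tcp_pos"]-P0)[:2]@ex).round(4),o["contact_force"].round(1),o["time"])
for n in ("wrist","top"):
    im,_=r.get_image(n); cv2.imwrite(f"pics/{n}_end.png",im[:,:,::-1])
E
```

```text
0.04 False 33.47 ext 0.0401 [0.5145 0.1071 0.0683] [2.9 3.7 3.9] 34.0
0.08 False 34.28 ext 0.0795 [0.5076 0.0683 0.0683] [3.3 5.6 3.3] 34.2
0.112 False 34.97 ext 0.1113 [0.502  0.0369 0.0683] [2.8 7.3 2.7] 34.1
0.124 True 35.23 ext 0.1199 [0.5005 0.0285 0.0683] [0.8 6.7 2.1] 34.0
ext 0.1195 [0.8 7.3 1.7] 35.6333
```

View pics/wrist_end.png

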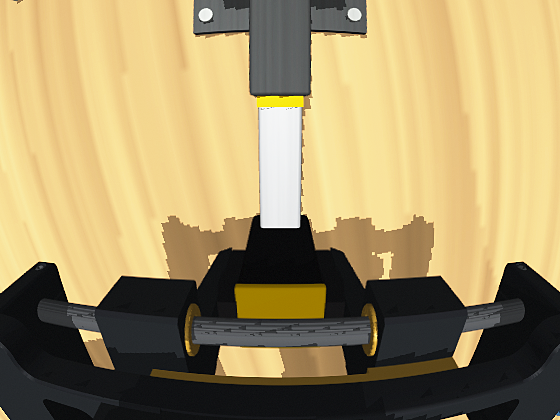

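View pics/top_end.png

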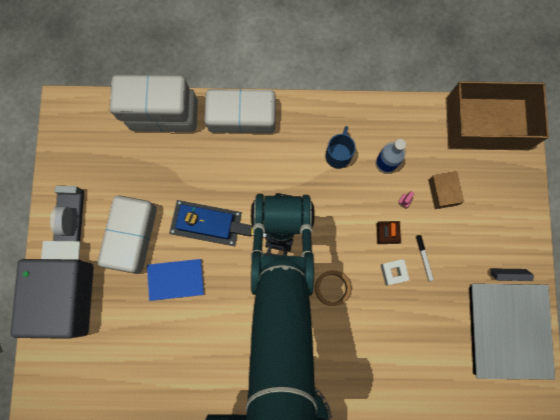

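The telescope is out 119.5 mm and drawn against its hard stop. The button is still squeezed, the key is in its stand, and nothing else has moved. Handing in.

```bash
python3 -c "
from cell import r
o=r.get_obs();print(o['time'],o['tcp_pos'],o['gripper_width']*88);r.sign_off()"
```

```text
35.7333 [0.50061713 0.02884961 0.06831155] 33.90724883081914
the job is handed in; nothing more can be done
```

All the steps are done, and I handed the job in at 35.7 s of the 66 s allowed; `sign_off` gives no verdict.

- **Key and screw:** I took the orange key from the dark stand and turned the lock screw anticlockwise to its end stop, about 1.4 rad estimated from the pictures. The key is back in its stand, let go and upright, about 1 mm from where it started.
- **Button and telescope:** I squeezed the handle with the telescope home and pulled past the first stop to the second. At hand-in the telescope was still held out about 119.5 mm.
- **Last checks:** Jaw width was 33.9 mm; fully in should read 35 mm, so I take the button as pressed in. The pull was steady at about 7 N, matching the spring. The last top picture shows the key in its stand and nothing else visibly moved.

**Disagreements:** The top and wrist cameras differed by 2–3 mm on positions. I used the wrist values, and every fit worked at the first try.

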